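Refit a burner cap and hold the gas knob in for lighting

ROBOT

A 6-joint arm with a two-finger parallel gripper is mounted at the origin on the work surface. World frame = base frame: x ahead of the robot, y to its left, z up, the work surface at z = 0. Lengths are in m, angles in degrees, forces in N, time in s.
With the tool pointing down it reaches from about 0.4 to 0.825 m from the base axis. Payload 7 kg.
Tool frame: the origin (TCP) lies on the centre line of the jaws, within the pads' length; the fingertips stand 19 mm ahead of it and the grasp point (between the pads) is the TCP; z points along the fingers, y is the line along which they close (so a half turn about z gives the same grasp; the last joint's range is limited). The gripper opens to 88 mm and grips with 3 to 60 N. Pads are 19 mm wide; open, the fingers measure 130 mm over their backs; the gripper's body (78 mm by 193 mm) begins 47 mm behind the grasp point.
Start: joints at [82.34, 20.546, 0.682, 0, -70.136, -16.507], TCP at [0.276, 0.616, 0.246] pointing down, gripper open.
Joint ranges: [-176.03, 176.03], [-82.01, 121.73], [-58.28, 71.71], [-173.87, 95.51], [-174.79, -0.11], [-173.66, 173.66]. Speed limits (degrees/s): [136.94, 136.94, 172.46, 180, 180, 180].

INTERFACE

Orientations are given as [roll, pitch, yaw] about the fixed x, y, z axes, in that order (R = Rz(yaw) Ry(pitch) Rx(roll)).
In Python, from plant import get_state, capture, close_job gives the robot as it stands.
- The arm moves only by the tool apply_moves, never from a script. Its argument "targets" is a list of rows, each a list of 7 numbers: the opening, from 0 (shut) to 1 (fully open), then the shift along the tool's x, y, z normalised to -1 to 1, where 1 is 1000 mm, then the turn, a rotation vector about the tool's x, y, z normalised to -1 to 1, where 1 is 90 degrees. In form: [[claw, tx, ty, tz, ax, ay, az], ...]. A call has 1 to 20 rows; each row shifts and turns the commanded pose from where the row before left it, along the tool's axes as they then stand; what a row does not reach is not made up. A row lasts 1/12 s, in which the tool goes at most 41.7 mm and 7.16 degrees, less where a joint would pass 70% of its speed; a pose out of reach is approached as far as the arm can. A call with a number of a shift or a turn outside -1 to 1 is refused whole. A call with a gripper value outside its range is refused whole. The fingers move at their own pace and stop on an object; "newtons" is the grip in N (left out, the last holds). Time passes only in rows, so rows that do not move let the fingers close. It gives the time, the measured TCP pose, the force, the opening and the grip force at its end, in the units of the state.
- get_state(): the state, without advancing time (a new reading comes with each control period).
- capture(name): name is "scene" or "top" or "wrist"; returns a dict with "frame" (400x640x3 uint8, red, green, blue), "range_z" (400x640 float32, m along the optical axis (not along the pixel's ray), 0 where there is no reading), "camera_matrix" (3x3 intrinsics, pixels), "T" (4x4, takes a point from camera to world coordinates). Camera axes: x right, y down, z forward; pixel columns grow to the right and rows downward; lengths in m; the calibration is good to about 2 mm. A picture is of the moment at which its call begins.
- close_job(): hands the job in; it is judged then, once.
The state is a dict: "time_s": time; "joints": joint angles; "qd": joint speeds; "joint_torque": joint torques, N m; "tcp_pos": TCP position; "eef_rot": TCP orientation; "contact_force": force on the tool from outside, world axes, zero at the start; "moment": the same for the moment, N m; "gripper_width": finger opening in m; "gripper_force": force on a finger pad.
Only numpy, scipy, OpenCV 4.12 (cv2) and the standard library are available. Lean on these libraries where they do the work, as an engineer would, in place of code of your own. Each camera call takes 0.05 s, during which the arm holds its last target. There are 200 camera calls.

TASK

One burner of the gas hob has been cleaned and its cap still lies on the counter: put the cap back on that burner so that it sits flat and centred, and let go of it. Then do the lighting move on that same burner's knob: push it all the way in and, never letting it come up, turn it anticlockwise from off to the large-flame mark, about 80 degrees. Finish while still holding it pushed fully in at that mark (the program ends holding; do not let go), with the other burner's knob left alone and nothing else on the counter disturbed.

Things in the scene. Friction and masses are not known exactly. Their poses are not given: they have to be found in the camera images.
- hob: Counter-top gas hob, stainless steel, 320 (x) by 450 (y) by 60 mm high, fixed. Two burners side by side, 224 mm apart, each with its own knob straight in front of it (155 mm nearer the robot along the hob's -x). Origin: centre of its underside, on the counter; x points from the front edge (knobs) to the rear, z up. It does not move.
- burner: Burner without a cap, on the hob's left or right place, fixed, with its knob and a black cast pan support: a 188 mm square frame with four 7 mm arms along the burner's +x, -x, +y, -y, inner ends 47 mm from the burner axis, top 44 mm above the plate; fingers pass down between the arms, on the diagonals. Origin: burner axis at the hob's top plate (60 mm above the counter); axes as the hob's.
- burner_seat (a point): Centre of the open crown's top face, 20 mm above the hob plate, 80 mm above the counter; axes as the hob's. The aluminium crown is a ring of 50 mm outer and 37 mm inner diameter, bore open 10 mm deep. The seated cap's origin lies 5 mm below this point, on the same axis.
- cap: Loose burner cap, dark steel, 0.1 to 0.2 kg: disc 58 mm across, 9 mm thick, on a tapered boss underneath (5 mm high, 33 mm across at the disc, 24 mm at its foot). Lies right way up on the counter left of the hob, on the boss foot, 14 mm high in all. Origin: centre of the boss foot; z up. Seated, the boss is in the crown's bore (2 mm play all round) and the disc lies on the crown.
- knob_turn_top (a point): Knob of the capless burner, black plastic: round skirt 44 mm across, top face 16 mm above the hob plate; on it a grip bar 44 long, 14 wide, about 20 mm high. Point: centre of the bar's top, on the knob's axis, 95 mm above the counter when up. x axis: along the bar to the pointer end (white line), to the hob's rear at off. Marks: ring at off, large flame 80 deg anticlockwise, small flame at 190.
- knob_push (a joint): How far that knob is pushed down into the hob, m: 0 up, 0.006 fully in (hard stop). Spring return: about 5 N to start, 8.5 N fully in; it pops up when let go.
- knob_turn (a joint): Turn of that knob, rad: 0 off, grows anticlockwise seen from above; 1.4 is the large-flame mark (no click there), 3.4 the end stop. From off, a stop in the valve firmly resists turning beyond about 0.1 rad unless the knob is pushed in more than 4 mm. Turning is light (0.03 N m) and the knob stays at the angle where it is left.
- other_turn_top (a point): Same point on the other knob, which is identical and stays off; that burner has its cap on.
- other_push (a joint): Push of the other knob, m, 0 up. Leave it alone.
- other_turn (a joint): Turn of the other knob, rad, 0 off. Leave it alone.
- syrup_jug: Bystander: amber syrup jug with white lid and handle, 150 mm overall, 130 mm high, standing beyond the cap. Origin: centre of the base.
- ramekin: Bystander: white ceramic ramekin, 76 mm across, 45 mm high, left of the cap. Origin: centre of the base.
- brush: Bystander: cleaning brush, 180 mm long, lying on the counter between the robot and the cap, along y. Origin: middle of its underside.
- pepper_mill: Bystander: dark wooden pepper mill, 56 mm across, 148 mm high, right of the hob. Origin: centre of the base.
There are look-alikes about, which are no part of the job. Several things look just like the cap: the one meant starts nearest to the robot's base.

How it is judged (in metres and radians):
On the way, in this order (a step that is already met when the one before it is completed fails the run):
1. the cap is seated on its burner and let go (horizontal distance between cap and burner_seat below 0.004 m and z of cap in the frame of burner_seat below -0.003 m and angle between cap's own z axis and vertical below 0.06 rad and contact force between the fingers and cap below 0.1 N), for 0.2 s.
2. the knob is pushed in at off (value of joint knob_push above 0.004 m and value of joint knob_turn below 0.6 rad), for 0.05 s.
3. the knob, still pushed in, is at the large-flame mark (value of joint knob_push above 0.0045 m and value of joint knob_turn between 1.2 and 1.6 rad), for 0.2 s.
At the end, for the whole second after the job is handed in: Robot holds that burner's knob at least 4.5 mm in (of 6), over 3 N, turned to 1.4 rad +-0.2; cap let go and still in the crown: within 4 mm of the axis, boss over 3 mm deep, tilt under 0.06 rad; other knob up and off (all of step 1 and all of step 3 and contact force between any of the fingers, the arm and burner above 3 N and linear speed of cap below 0.02 m/s and value of joint other_push below 0.002 m and value of joint other_turn below 0.15 rad); the arm keeps its last pose, push and grip.
It fails at once if the knob came up while turned on (value of joint knob_turn above 0.8 rad and value of joint knob_push below 0.002 m).
It fails at once if the other burner's knob was pushed or turned (value of joint other_push above 0.003 m or value of joint other_turn above 0.2 rad).
It fails at once if a bystander was disturbed (distance of any of syrup_jug, ramekin, brush, pepper_mill from where it was at the start of the episode above 0.03 m).
It also fails if it takes over 64 s, if anything falls off the work surface, if the arm or the gripper's body presses on something with over 40 N, if the wrist force passes 120 N, or if a joint passes its speed limit or range.

## Working session

There is one attempt and no reset: what is moved stays moved. The work goes in short steps, Python scripts to look and compute and a tool call to move; the robot and the scene stay as the last step left them, time stands still between calls to the robot, and variables do not carry over. Pictures are saved under pics/ and viewed, at most 10 in all, crops included, and the job is handed in when it is done.

Besides the shell and the picture viewer there is one more tool, called by a JSON object that holds its "name" and its "arguments". apply_moves: Moves the arm, as the interface text tells. Scaled input: -1 to 1 covers 1000 mm each way for a shift and 90 degrees each way for a turn. Its arguments: {"type":"object","properties":{"targets":{"type":"array","items":{"type":"array","items":{"type":"number"}}},"newtons":{"type":"number"}},"required":["targets"]}

```bash
mkdir -p pics
cat > h.py <<'E'
import numpy as np, cv2
from plant import get_state, capture, close_job
def grab(n,tag):
    c=capture(n); np.savez(f'{tag}.npz',**c)
    cv2.imwrite(f'pics/{tag}.png',cv2.cvtColor(c['frame'],cv2.COLOR_RGB2BGR)); return c
def load(tag): return dict(np.load(f'{tag}.npz'))
def ray(c,u,v,z):
    K,T=c['camera_matrix'],c['T']; d=T[:3,:3]@np.linalg.solve(K,[u,v,1.]); o=T[:3,3]
    return o+d*(z-o[2])/d[2]
def dep(c,u,v):
    K,T=c['camera_matrix'],c['T']; return T[:3,:3]@(np.linalg.solve(K,[u,v,1.])*c['range_z'][int(round(v)),int(round(u))])+T[:3,3]
def proj(c,p):
    K,T=c['camera_matrix'],c['T']; q=K@(T[:3,:3].T@(np.array(p)-T[:3,3])); return q[:2]/q[2]
E
python3 - <<'E'
from h import *
np.set_printoptions(precision=4,suppress=True)
for n in('scene','top'):
    c=grab(n,n+'0'); print(n,c['T'],c['camera_matrix'])
a=cv2.imread('pics/top0.png');print(get_state())
E
```

```text
scene [[ 0.5125  0.7197 -0.4685  1.2923]
 [ 0.8587 -0.4243  0.2875 -0.4512]
 [ 0.0082 -0.5496 -0.8354  1.4676]
 [ 0.      0.      0.      1.    ]] [[482.3585   0.     319.2773]
 [  0.     482.3585 198.1924]
 [  0.       0.       1.    ]]
top [[-0.0285 -0.9824  0.1847  0.2987]
 [-0.9993  0.0238 -0.0279  0.0259]
 [ 0.023  -0.1854 -0.9824  1.0791]
 [ 0.      0.      0.      1.    ]] [[361.0754   0.     317.0543]
 [  0.     361.0754 195.6363]
 [  0.       0.       1.    ]]
{'time_s': 0.1, 'joints': array([ 82.3401,  20.5884,   0.6411,  -0.0176, -70.136 , -16.5062]), 'qd': array([-0.072 , -0.0687,  0.1576,  0.0823, -0.0181,  0.0838]), 'joint_torque': array([ -0.001 , -58.4163,  29.375 ,   7.0154,   0.0101,  -0.    ]), 'tcp_pos': array([0.2762, 0.6155, 0.2447]), 'eef_rot': array([179.9154,  -0.0078, -24.1721]), 'contact_force': array([-1.3069,  0.498 ,  0.4426]), 'moment': array([-0.0474,  0.0013, -0.0232]), 'gripper_force': 0.0, 'gripper_width': 0.0874175488198801}
```

View pics/top0.png

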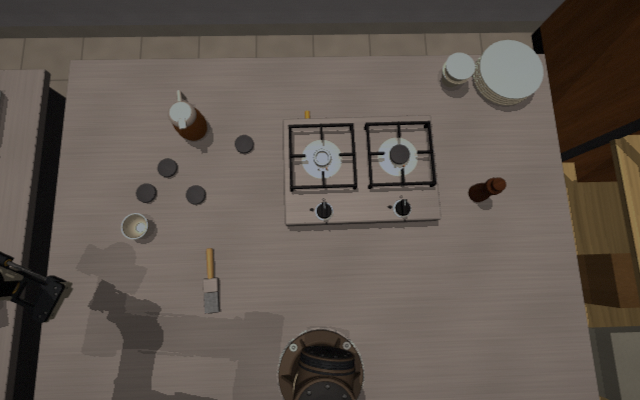

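View pics/scene0.png

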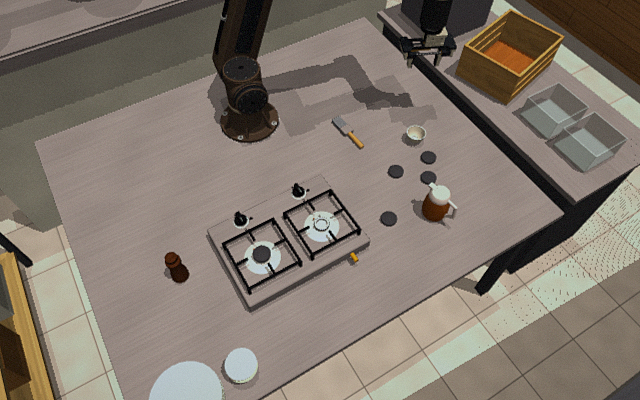

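The top view shows four cap look-alikes, at (244,144), (167,168), (146,193) and (196,195). A fifth cap is seated on the right burner at (400,155). The capless burner is the left one (322,158), with its knob at (323,210). The scene view shows the same caps at (389,218), (428,178), (428,157) and (396,171).

```bash
cat > m.py <<'E'
from h import *
np.set_printoptions(precision=4,suppress=True)
def blob(c,u,v,r=16,thr=75):
    g=c['frame'].max(2); m=np.zeros_like(g); u,v=int(u),int(v)
    m[v-r:v+r,u-r:u+r]=(g[v-r:v+r,u-r:u+r]<thr)
    n,l,s,ce=cv2.connectedComponentsWithStats(m)
    i=1+np.argmax(s[1:,4]); cn=max(cv2.findContours((l==i).astype(np.uint8),0,1)[0],key=len)
    return cv2.fitEllipse(cn),s[i,4]
def tri(c1,p1,c2,p2):
    A=[];b=[]
    for c,p in((c1,p1),(c2,p2)):
        o=c['T'][:3,3];d=c['T'][:3,:3]@np.linalg.solve(c['camera_matrix'],[*p,1.]);d/=np.linalg.norm(d)
        P=np.eye(3)-np.outer(d,d);A.append(P);b.append(P@o)
    return np.linalg.lstsq(np.vstack(A),np.hstack(b),rcond=None)[0]
E
python3 - <<'E'
from m import *
t=load('top0');s=load('scene0')
for a,b in(((244,144),(389,218)),((167,168),(428,178)),((146,193),(428,157)),((196,195),(396,171))):
    e,ar=blob(t,*a);f,ar2=blob(s,*b)
    p=ray(t,*e[0],.012); x=tri(t,e[0],s,f[0]); print(a,e[0],e[1],ar,ar2,'plane',p,np.hypot(*p[:2]),'tri',x,'depth',dep(t,*e[0]))
for n,a,b in(('crown',(322,158),(321,225)),('cap2',(400,155),(262,254)),('knob',(323,210),(298,190))):
    print(n,dep(t,*a),tri(t,a,s,b),dep(s,*b))
S=cv2.imread('pics/scene0.png');T=cv2.imread('pics/top0.png')
A=cv2.resize(T[105:230,275:445],None,fx=3.5,fy=3.5,interpolation=2);B=cv2.resize(T[130:215,130:265],None,fx=3,fy=3,interpolation=2)
h=A.shape[0];o=np.zeros((600,800,3),np.uint8);o[:h,:A.shape[1]]=A;o[:,600:]=0
cv2.imwrite('pics/crop1.png',A);cv2.imwrite('pics/crop2.png',B)
E
```

```text
(244, 144) (244.0043487548828, 144.1171875) (17.733901977539062, 18.501564025878906) 282 186 plane [0.666  0.2157 0.012 ] 0.7000816029645283 tri [0.6689 0.2178 0.0044] depth [0.6657 0.2156 0.0128]
(167, 168) (167.49278259277344, 167.85752868652344) (18.153688430786133, 19.536500930786133) 305 158 plane [0.5957 0.4452 0.012 ] 0.7437125390718011 tri [0.5978 0.4487 0.0058] depth [0.5943 0.4432 0.0172]
(146, 193) (146.21273803710938, 193.02008056640625) (18.39659881591797, 20.26950454711914) 320 155 plane [0.5196 0.5043 0.012 ] 0.7241185553816344 tri [0.5217 0.5092 0.004 ] depth [0.5192 0.5035 0.0138]
(196, 195) (195.66566467285156, 194.8511505126953) (18.229358673095703, 19.41439437866211) 304 161 plane [0.5105 0.358  0.012 ] 0.6235100578873499 tri [0.5123 0.3611 0.0046] depth [0.5103 0.3577 0.013 ]
crown [ 0.5994 -0.0203  0.0693] [ 0.6011 -0.0196  0.0652] [ 0.6055 -0.0213  0.0736]
cap2 [ 0.5981 -0.2438  0.0876] [ 0.6022 -0.2433  0.0786] [ 0.6064 -0.2413  0.0836]
knob [ 0.4427 -0.0172  0.0977] [ 0.4456 -0.0185  0.0768] [ 0.4556 -0.0241  0.0936]
```

View pics/crop2.png

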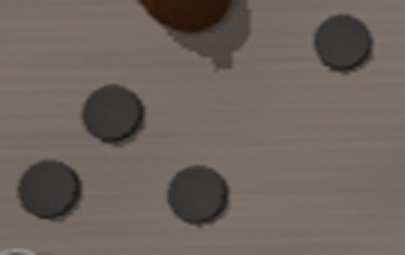

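The nearest cap is the one at top pixel (196,195). It lies at about (0.511, 0.358), r = 0.62; the others are at r = 0.70 to 0.74, and the crop confirms a full dark disc there. Its height agrees with 14 mm. Next I approach it and look with the wrist camera.

```bash
cat >> h.py <<'E'
from scipy.spatial.transform import Rotation as Ro
def plan(p,yaw):
    s=get_state(); R=Ro.from_euler('xyz',s['eef_rot'],degrees=True)
    G=Ro.from_euler('xyz',[180,0,yaw],degrees=True)
    print('pos',s['tcp_pos'].round(4),'rot',s['eef_rot'].round(2),'t',s['time_s'],'q6',s['joints'][5].round(1))
    print('shift mm in tool',(R.inv().apply(np.array(p)-s['tcp_pos'])*1000).round(1),'turn/90',((R.inv()*G).as_rotvec(degrees=True)/90).round(4))
E
python3 -c "
from h import *
plan([.511,.358,.2],-45)"
```

```text
pos [0.2762 0.6155 0.2447] rot [ 1.7992e+02 -1.0000e-02 -2.4170e+01] t 0.1 q6 -16.5
shift mm in tool [319.6 138.7  45. ] turn/90 [ 0.0009 -0.0003  0.2314]
```

{"name": "apply_moves", "arguments": {"targets": [[1,0.032,0.014,0.0045,0,0,0],[1,0.032,0.014,0.0045,0,0,0],[1,0.032,0.014,0.0045,0,0,0],[1,0.032,0.014,0.0045,0,0,0],[1,0.032,0.014,0.0045,0,0,0],[1,0.032,0.014,0.0045,0,0,0],[1,0.032,0.014,0.0045,0,0,0],[1,0.032,0.014,0.0045,0,0,0],[1,0.032,0.014,0.0045,0,0,0],[1,0.032,0.014,0.0045,0,0,0],[1,0,0,0,0,0,0.077],[1,0,0,0,0,0,0.077],[1,0,0,0,0,0,0.077],[1,0,0,0,0,0,0]]}}

```text
time_s: 1.27
tcp_pos: [0.5111, 0.3565, 0.2001]
eef_rot: [179.9, 0.0, -45.3]
contact_force: [0.3, -0.0, -0.3]
gripper_width: 0.0877
gripper_force: 0.0
```

```bash
python3 -c "
from m import *
c=grab('wrist','w0'); print(c['T'],c['camera_matrix']); print(proj(c,[.511,.358,.014])); plan([.511,.358,.2],-45)"
```

```text
[[-0.7107 -0.6728 -0.2054  0.567 ]
 [-0.7035  0.6803  0.2058  0.2994]
 [ 0.0013  0.2907 -0.9568  0.3395]
 [ 0.      0.      0.      1.    ]] [[300.6163   0.     327.2095]
 [  0.     300.6163 200.2937]
 [  0.       0.       1.    ]]
[325.5614 184.9736]
pos [0.5109 0.3568 0.2002] rot [179.96   0.   -44.87] t 1.3167 q6 -7.7
shift mm in tool [-0.8 -0.9  0.2] turn/90 [0.0005 0.     0.0015]
```

View pics/w0.png

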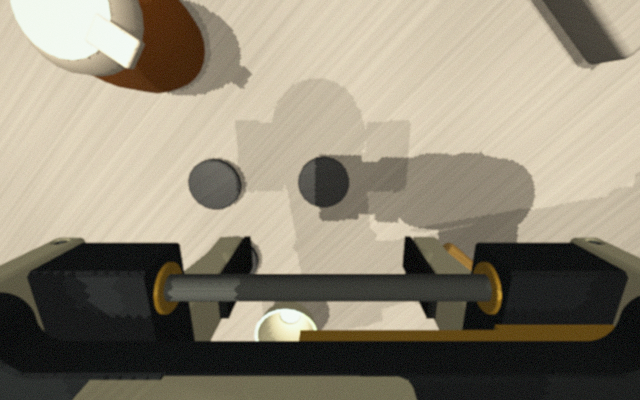

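The wrist view shows the wanted cap at (323,181), half in the gripper's shadow, with a look-alike at (216,183). The predicted pixel was (326,185), so the two agree. I'll now measure it finely.

Run:
```python
from m import *
c=load('w0'); t=load('top0')
g=c['frame'].max(2)
print(g[181,290:360:4])
for thr in(75,85,95):
    e,a=blob(c,323,181,32,thr); print(thr,e,a,'plane z.014',ray(c,*e[0],.0125),'tri',tri(c,e[0],t,blob(t,196,195)[0][0]),'depth',dep(c,*e[0]))
from h import *
print(get_state()['joints'].round(1))
```

```text
[198 191 121  89  83  86  85  46  51  54  51  45  48  39  47 123 124 126]
75 ((329.3261413574219, 181.6130828857422), (35.38490676879883, 52.18915939331055), 0.44950518012046814) 1432 plane z.014 [0.5105 0.3526 0.0125] tri [0.5103 0.3541 0.017 ] depth [0.5105 0.3525 0.0128]
85 ((326.041748046875, 181.79977416992188), (43.98005676269531, 50.6018180847168), 3.3505005836486816) 1596 plane z.014 [0.5129 0.3553 0.0125] tri [0.5117 0.3575 0.0086] depth [0.5135 0.3547 0.0161]
95 ((323.936279296875, 181.6265106201172), (49.16401672363281, 49.95668411254883), 168.83932495117188) 1960 plane z.014 [0.5147 0.3568 0.0125] tri [0.5127 0.3597 0.0027] depth [0.5153 0.3562 0.0158]
[ 52.8  17.6  -9.8  -0.  -62.7  -7.7]
```

{"name": "apply_moves", "arguments": {"targets": [[1,0.0017,-0.002,0.03,0,0,0],[1,0,0,0.03,0,0,0],[1,0,0,0.03,0,0,0],[1,0,0,0.03,0,0,0],[1,0,0,0.025,0,0,0],[1,0,0,0.016,0,0,0],[1,0,0,0.01,0,0,0],[1,0,0,0.006,0,0,0],[1,0,0,0,0,0,0],[1,0,0,0,0,0,0]]}}

```text
time_s: 2.15
tcp_pos: [0.5139, 0.3578, 0.0242]
eef_rot: [-180.0, -0.0, -44.9]
contact_force: [0.3, 0.4, 0.6]
gripper_width: 0.0876
gripper_force: 0.0
```

```bash
python3 -c "
from m import *
plan([.5135,.357,.024],-45); c=grab('wrist','w1'); print(proj(c,[.5135,.357,.0125]))"
```

```text
pos [0.5139 0.3578 0.0242] rot [-179.95   -0.01  -44.86] t 2.15 q6 -7.6
shift mm in tool [0.2 0.9 0.2] turn/90 [-0.0005 -0.0001  0.0015]
[327.7183 258.1866]
```

View pics/w1.png

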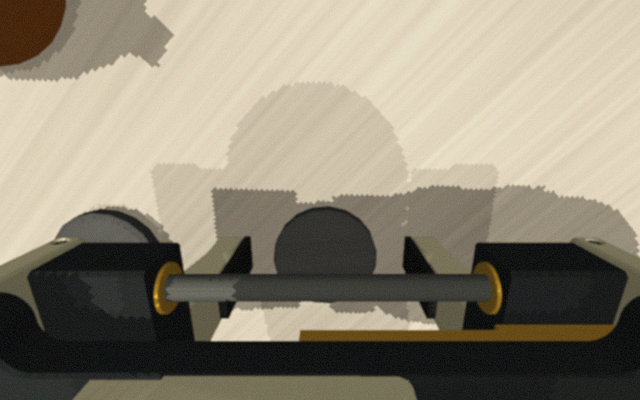

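The cap sits between the open jaws (edges at u 274 to 376, jaw centre about 328). I'll grip and lift.

{"name": "apply_moves", "arguments": {"targets": [[0.5,0,0,0,0,0,0],[0.5,0,0,0,0,0,0],[0.5,0,0,0,0,0,0],[0.5,0,0,0,0,0,0],[0.5,0,0,0,0,0,0],[0.5,0,0,0,0,0,0],[0.5,0,0,0,0,0,0],[0.5,0,0,0,0,0,0],[0.5,0,0,-0.01,0,0,0],[0.5,0,0,-0.03,0,0,0],[0.5,0,0,0,0,0,0]], "newtons": 30}}

```text
time_s: 3.12
tcp_pos: [0.5154, 0.3589, 0.0683]
eef_rot: [-179.7, -0.0, -44.9]
contact_force: [1.3, 2.4, 0.1]
gripper_width: 0.0567
gripper_force: 30.0
```

Run:
```python
from m import *
c=grab('wrist','w2'); s=get_state();p=s['tcp_pos']; print(s['gripper_width'])
# disc front rim visible: fit ellipse to dark top edge in front of rod
w1=load('w1')
R=Ro.from_euler('xyz',s['eef_rot'],degrees=True)
g=c['frame'].max(2)
for u in(300,315,328,340,355): print(u,g[196:240:2,u])
plan([.601-.0,-.02,.266],-45)
t=load('top0')
```

```text
0.05638426524743786
300 [143 143 142 135 138 141 133 140 133  62  33  52  61  61  56  57  56  56
  59  53  57  55]
315 [136 145 144 140 146 132  61  41  50  59  56  59  60  56  59  62  58  56
  60  62  51  58]
328 [138 145 142 144 143  94  40  47  58  55  58  60  59  59  59  57  62  60
  58  56  59  58]
340 [136 139 140 136 140 135  81  39  52  55  65  60  53  56  55  61  56  56
  61  60  59  59]
355 [142 143 145 151 146 143 146 138 143 104  41  41  60  53  58  57  63  58
  57  59  59  57]
pos [0.5148 0.3586 0.0666] rot [-179.74    0.    -44.93] t 3.1667 q6 -7.6
shift mm in tool [ 328.4  206.3 -200.3] turn/90 [-0.0029  0.      0.0008]
```

View pics/w2.png

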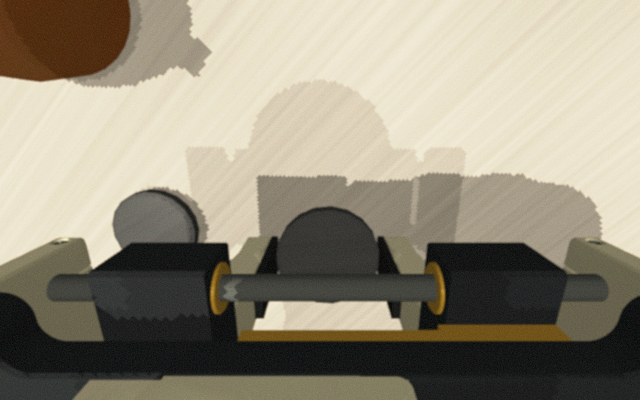

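{"name": "apply_moves", "arguments": {"targets": [[0.5,0,0,-0.03,0,0,0],[0.5,0,0,-0.04,0,0,0],[0.5,0.024,0.015,-0.01,0,0,0],[0.5,0.024,0.015,-0.01,0,0,0],[0.5,0.024,0.015,-0.01,0,0,0],[0.5,0.024,0.015,-0.01,0,0,0],[0.5,0.024,0.015,-0.01,0,0,0],[0.5,0.024,0.015,-0.01,0,0,0],[0.5,0.024,0.015,-0.01,0,0,0],[0.5,0.024,0.015,-0.01,0,0,0],[0.5,0.024,0.015,-0.01,0,0,0],[0.5,0.024,0.015,-0.01,0,0,0],[0.5,0.024,0.015,-0.01,0,0,0],[0.5,0.024,0.015,-0.01,0,0,0],[0.5,0.02,0.013,-0.01,0,0,0],[0.5,0.02,0.013,0,0,0,0],[0.5,0,0,0,0,0,0],[0.5,0,0,0,0,0,0],[0.5,0,0,0,0,0,0]]}}

```text
time_s: 4.75
tcp_pos: [0.5996, -0.0203, 0.2629]
eef_rot: [179.9, 0.1, -45.0]
contact_force: [-0.5, 0.5, -2.1]
gripper_width: 0.0568
gripper_force: 30.0
```

```bash
cat > cap.py <<'E'
from m import *
from scipy.optimize import least_squares
def capinhand(c,p,R,dz=.0102+.009):
    """front outline of the held disc -> centre in tool frame"""
    g=c['frame'].max(2).astype(float); P=[]
    for u in range(292,366,3):
        col=g[195:245,u]; i=np.argmax(col<90)
        if i: P.append(ray(c,u,195+i-.5,p[2]-dz)[:2])
    P=np.array(P); f=lambda q:np.hypot(*(P-q).T)-.029
    r=least_squares(f,p[:2],loss='soft_l1',f_scale=.0005); return R.inv().apply(np.r_[r.x-p[:2],0]), np.abs(r.fun).mean()
E
python3 - <<'E'
from cap import *
s=get_state();R=Ro.from_euler('xyz',s['eef_rot'],degrees=True);p=s['tcp_pos'];print(p,s['gripper_width'])
c2=load('w2'); print('w2',capinhand(c2,np.array([.5148,.3586,.0666]),Ro.from_euler('xyz',[180,0,-44.9],degrees=True)))
c=grab('wrist','w3'); print('w3 (maybe cluttered)',capinhand(c,p,R)); print(proj(c,[.601,-.02,.08]))
E
```

```text
[ 0.5996 -0.0203  0.2629] 0.05681208261843057
w2 (array([-0.001 , -0.0001, -0.    ]), np.float64(0.00018486776320571886))
w3 (maybe cluttered) (array([-0.0011,  0.0007,  0.    ]), np.float64(0.0004265691006937575))
[325.4178 183.7708]
```

View pics/w3.png

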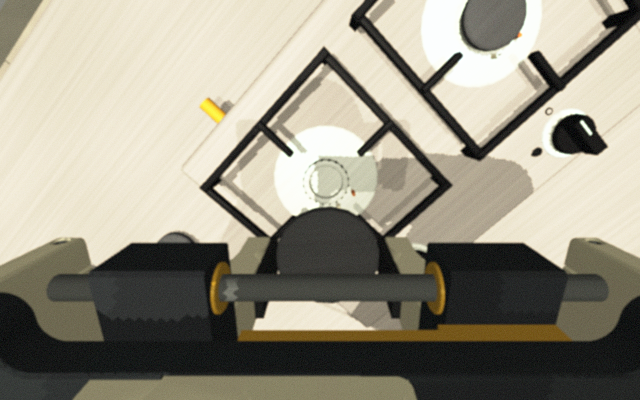

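The held cap is at (328,255), and the capless crown shows as a ring at about (327,181). The red igniter mark is at (353,192). I'll measure the crown centre by edges and by range.

Run:
```python
from cap import *
c=load('w3')
x0,y0,x1,y1=290,145,365,207
K,T=c['camera_matrix'],c['T']
v,u=np.mgrid[y0:y1,x0:x1]; z=c['range_z'][y0:y1,x0:x1]
P=np.stack([(u-K[0,2])/K[0,0]*z,(v-K[1,2])/K[1,1]*z,z],-1)@T[:3,:3].T+T[:3,3]
near=np.hypot(P[...,0]-.6,P[...,1]+.02)<.045
for a in np.arange(.056,.1,.004): print(round(a,3),(near&(P[...,2]>=a)&(P[...,2]<a+.004)).sum())
m=near&(P[...,2]>.074)&(P[...,2]<.088); Q=P[m]
(cx,cy),r=cv2.minEnclosingCircle((Q[:,:2]*1000).astype(np.float32)); print('range',Q.mean(0),cx,cy,r)
# image circle
g=cv2.cvtColor(c['frame'],cv2.COLOR_RGB2GRAY)[y0:y1,x0:x1]; b=cv2.resize(g,None,fx=4,fy=4,interpolation=2)
h=cv2.HoughCircles(cv2.GaussianBlur(b,(5,5),1),cv2.HOUGH_GRADIENT,1,8,param1=60,param2=18,minRadius=55,maxRadius=110)
for q in h[0][:6]:
    uu,vv=(q[0]+.5)/4-.5+x0,(q[1]+.5)/4-.5+y0; print(uu,vv,q[2]/4,ray(c,uu,vv,.08),'R mm',q[2]/4*0.262/300*1000)
cv2.imwrite('pics/cr.png',cv2.resize(b,None,fx=2,fy=2,interpolation=2))
```

```text
0.056 0
0.06 1217
0.064 1243
0.068 794
0.072 68
0.076 410
0.08 383
0.084 0
0.088 0
0.092 0
0.096 0
range [ 0.6016 -0.0219  0.0796] 596.9461669921875 -23.251752853393555 30.64336585998535
325.25 181.5 23.425 [ 0.6029 -0.0217  0.08  ] R mm 20.457832
323.75 183.75 23.925 [ 0.6023 -0.0187  0.08  ] R mm 20.894499
329.25 179.75 19.075 [ 0.6012 -0.0262  0.08  ] R mm 16.658833
324.25 178.5 20.2 [ 0.6061 -0.0233  0.08  ] R mm 17.641335
327.0 179.75 18.975 [ 0.603  -0.0244  0.08  ] R mm 16.571499
325.25 176.75 18.7 [ 0.6067 -0.0255  0.08  ] R mm 16.331333
```

View pics/cr.png

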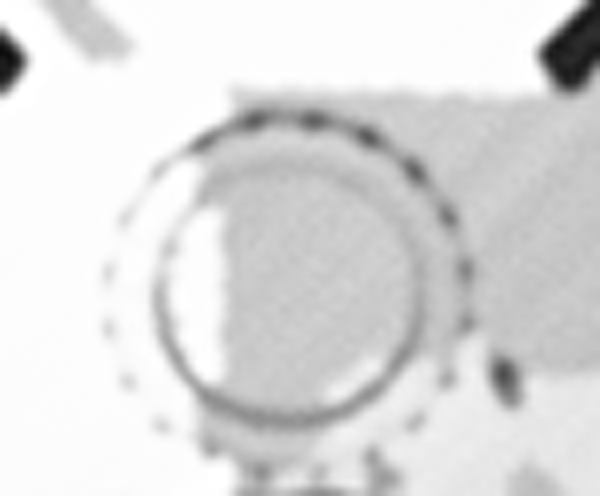

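{"name": "apply_moves", "arguments": {"targets": [[0.5,0.0025,-0.0013,0.02,0,0,0],[0.5,0,0,0.03,0,0,0],[0.5,0,0,0.03,0,0,0],[0.5,0,0,0.03,0,0,0],[0.5,0,0,0.02,0,0,0],[0.5,0,0,0.015,0,0,0],[0.5,0,0,0.007,0,0,0],[0.5,0,0,0.003,0,0,0],[0.5,0,0,0,0,0,0],[0.5,0,0,0,0,0,0],[0.5,0,0,0,0,0,0]]}}

```text
time_s: 5.72
tcp_pos: [0.6036, -0.0208, 0.1099]
eef_rot: [-179.9, -0.1, -44.9]
contact_force: [0.7, -0.5, -1.4]
gripper_width: 0.0564
gripper_force: 30.0
```

Run:
```python
from cap import *
plan([.6023,-.0211,.099],-45)
c=grab('wrist','w4')
```

```text
pos [ 0.6036 -0.0208  0.1099] rot [-179.9    -0.07  -44.93] t 5.7167 q6 28.5
shift mm in tool [-0.7  1.2 10.9] turn/90 [-0.0011 -0.0008  0.0008]
```

View pics/w4.png

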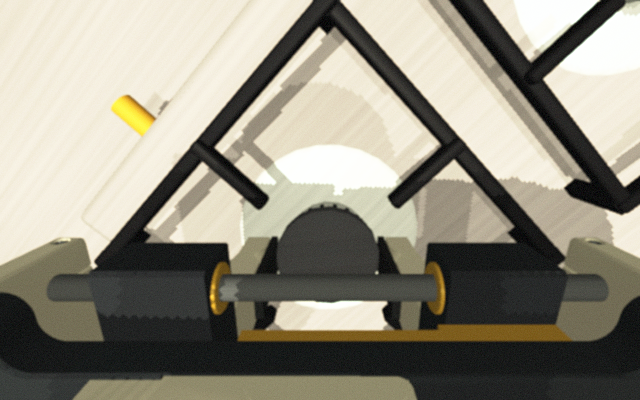

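The disc (centre u≈328) lies midway between the two arm ends at (265,203) and (395,203). I'll make a small correction and lower it.

{"name": "apply_moves", "arguments": {"targets": [[0.5,-0.0007,0.001,0.002,0,0,0],[0.5,0,0,0.003,0,0,0],[0.5,0,0,0.002,0,0,0],[0.5,0,0,0.0015,0,0,0],[0.5,0,0,0.001,0,0,0],[0.5,0,0,0.001,0,0,0],[0.5,0,0,0,0,0,0],[0.5,0,0,0,0,0,0]]}}

```text
time_s: 6.43
tcp_pos: [0.6015, -0.0214, 0.0989]
eef_rot: [180.0, -0.0, -44.9]
contact_force: [-3.5, 0.2, 6.8]
gripper_width: 0.0568
gripper_force: 30.0
```

```bash
python3 -c "
from h import *
plan([.6023,-.0211,.099],-45);print(get_state()['contact_force'])"
```

```text
pos [ 0.6015 -0.0214  0.0989] rot [ 1.7999e+02 -1.0000e-02 -4.4950e+01] t 6.4333 q6 28.5
shift mm in tool [ 0.3 -0.8 -0.1] turn/90 [ 0.0001 -0.0001  0.0006]
[-3.48968696  0.24588632  6.79474533]
```

{"name": "apply_moves", "arguments": {"targets": [[0.85,0,0,0,0,0,0],[0.85,0,0,0,0,0,0],[0.85,0,0,0,0,0,0],[0.85,0,0,0,0,0,0],[0.85,0,0,-0.01,0,0,0],[0.85,0,0,-0.03,0,0,0],[0.85,0,0,-0.04,0,0,0],[0.85,0,0,-0.04,0,0,0],[0.85,0,0,-0.04,0,0,0],[0.85,0,0,0,0,0,0],[0.85,0,0,0,0,0,0],[0.85,0,0,0,0,0,0]]}}

```text
time_s: 7.43
tcp_pos: [0.6014, -0.0212, 0.2587]
eef_rot: [-179.9, -0.0, -45.0]
contact_force: [0.3, 0.7, -0.6]
gripper_width: 0.0742
gripper_force: 0.0
```

Run:
```python
from cap import *
c=grab('wrist','w5'); t=grab('top','t5'); K,T=c['camera_matrix'],c['T']; K2=K
for n,c,(uu,vv),r in(('wrist',c,proj(c,[.603,-.022,.087]),26),('top',t,(322,157),12)):
    e,a=blob(c,uu,vv,r,95); print(n,e,a,'z.0875',ray(c,*e[0],.0875))
    K,T=c['camera_matrix'],c['T']; x,y=map(int,e[0]); k=int(e[1][0]*.38)
    v,u=np.mgrid[y-k:y+k,x-k:x+k]; z=c['range_z'][y-k:y+k,x-k:x+k]
    P=(np.stack([(u-K[0,2])/K[0,0]*z,(v-K[1,2])/K[1,1]*z,z],-1)@T[:3,:3].T+T[:3,3]).reshape(-1,3)
    A=np.c_[P[:,:2]-P[:,:2].mean(0),np.ones(len(P))]; q=np.linalg.lstsq(A,P[:,2],rcond=None)[0]; print('top z',q[2],'tilt',q[:2])
e2,a=blob(t,400,155,12,95); print('other cap top view',e2,ray(t,*e2[0],.0875),dep(t,*e2[0]))
plan([.447,-.02,.2],0)
# knob
kp=proj(load('w5'),[.446,-.02,.095]); print(kp)
```

```text
wrist ((328.6015319824219, 185.79483032226562), (46.62743377685547, 51.40518569946289), 5.092185974121094) 1933 z.0875 [ 0.6013 -0.0238  0.0875]
top z 0.09035681607758989 tilt [ 0.4356 -0.4308]
top ((323.2871398925781, 155.76380920410156), (17.843013763427734, 23.828649520874023), 45.18330383300781) 347 z.0875 [ 0.6006 -0.0234  0.0875]
top z 0.08899711540177373 tilt [-0.0107 -0.0006]
other cap top view ((398.92950439453125, 154.1544952392578), (18.485849380493164, 18.833234786987305), 37.92362976074219) [ 0.6007 -0.2409  0.0875] [ 0.6012 -0.2414  0.0857]
pos [ 0.601  -0.0214  0.2572] rot [179.92   0.06 -44.96] t 7.5333 q6 28.5
shift mm in tool [-109.9  107.7   57.5] turn/90 [ 0.0006  0.001  -0.4996]
[421.572  282.5451]
```

View pics/w5.png

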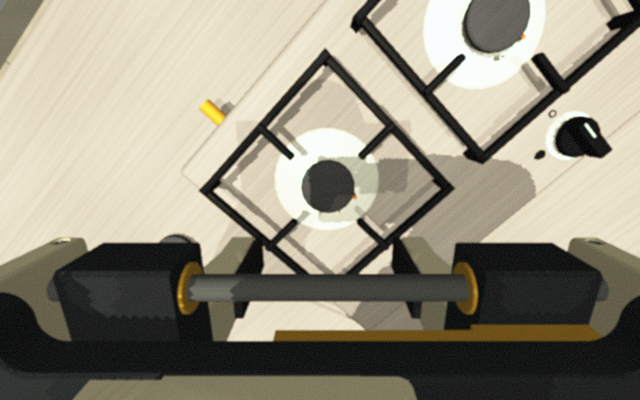

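The cap sits centred in its pan support at (328,186), with its top at 0.089 m and level in the top view, as it should when seated. Next is the knob, with the yaw turned to 0.

{"name": "apply_moves", "arguments": {"targets": [[0.85,-0.022,0.0216,0.0115,0,0,0],[0.85,-0.022,0.0216,0.0115,0,0,0],[0.85,-0.022,0.0216,0.0115,0,0,0],[0.85,-0.022,0.0216,0.0115,0,0,0],[0.85,-0.022,0.0216,0.0115,0,0,0],[0.85,0,0,0,0,0,-0.0714],[0.85,0,0,0,0,0,-0.0714],[0.85,0,0,0,0,0,-0.0714],[0.85,0,0,0,0,0,-0.0714],[0.85,0,0,0,0,0,-0.0714],[0.85,0,0,0,0,0,-0.0714],[0.85,0,0,0,0,0,-0.0714],[0.85,0,0,0,0,0,0],[0.85,0,0,0,0,0,0]]}}

```text
time_s: 8.7
tcp_pos: [0.447, -0.0202, 0.1998]
eef_rot: [180.0, 0.1, -0.2]
contact_force: [0.2, -0.4, -0.1]
gripper_width: 0.0747
gripper_force: 0.0
```

```bash
cat > kn.py <<'E'
from cap import *
def cloud(c):
    K,T=c['camera_matrix'],c['T']; v,u=np.mgrid[0:400,0:640]; z=c['range_z']
    P=np.stack([(u-K[0,2])/K[0,0]*z,(v-K[1,2])/K[1,1]*z,z],-1)@T[:3,:3].T+T[:3,3]; P[z==0]=9; return P
def knob(c,p=(.447,-.021)):
    P=cloud(c); n=(np.hypot(P[...,0]-p[0],P[...,1]-p[1])<.035)
    print('hist',[(round(a,3),int((n&(P[...,2]>=a)&(P[...,2]<a+.005)).sum())) for a in np.arange(.055,.12,.005)])
    for lo in(.086,.089):
        m=n&(P[...,2]>lo)&(P[...,2]<.11)
        if m.sum()>10:
            Q=P[m]; print(lo,'n',m.sum(),'mean',Q.mean(0),'rect mm',cv2.minAreaRect((Q[:,:2]*1000).astype(np.float32)),'ztop',np.percentile(Q[:,2],90))
    g=c['frame'].max(2); m=(n&(g<70)&(P[...,2]<.11))
    Q=P[m]; print('dark',m.sum(),Q.mean(0) if m.sum() else '')
E
python3 - <<'E'
from kn import *
plan([.447,-.021,.15],0)
c=grab('wrist','w6'); knob(c); print('proj',proj(c,[.447,-.021,.095]))
print('TOP');knob(load('t5'),(.445,-.02))
E
```

```text
pos [ 0.447  -0.0202  0.1998] rot [179.96   0.1   -0.18] t 8.7 q6 67.0
shift mm in tool [ 0.   0.8 49.8] turn/90 [ 0.0004  0.0011 -0.002 ]
hist [(np.float64(0.055), 512), (np.float64(0.06), 1641), (np.float64(0.065), 17), (np.float64(0.07), 152), (np.float64(0.075), 828), (np.float64(0.08), 25), (np.float64(0.085), 21), (np.float64(0.09), 317), (np.float64(0.095), 465), (np.float64(0.1), 0), (np.float64(0.105), 0), (np.float64(0.11), 0), (np.float64(0.115), 0)]
0.086 n 798 mean [ 0.4486 -0.0226  0.095 ] rect mm ((447.1085205078125, -22.561594009399414), (44.2678108215332, 13.94811725616455), 1.489825963973999) ztop 0.09604605985221489
0.089 n 787 mean [ 0.4484 -0.0226  0.0951] rect mm ((447.1085205078125, -22.561594009399414), (44.2678108215332, 13.94811725616455), 1.489825963973999) ztop 0.09604955532774499
dark 1621 [ 0.4487 -0.0216  0.0836]
proj [326.6736 205.7478]
TOP
hist [(np.float64(0.055), 107), (np.float64(0.06), 166), (np.float64(0.065), 2), (np.float64(0.07), 38), (np.float64(0.075), 62), (np.float64(0.08), 4), (np.float64(0.085), 2), (np.float64(0.09), 44), (np.float64(0.095), 36), (np.float64(0.1), 0), (np.float64(0.105), 0), (np.float64(0.11), 0), (np.float64(0.115), 0)]
0.086 n 82 mean [ 0.4442 -0.0218  0.0944] rect mm ((444.60162353515625, -21.57687759399414), (14.017134666442871, 41.89741134643555), 88.29501342773438) ztop 0.09630866169245124
0.089 n 81 mean [ 0.4442 -0.0219  0.0945] rect mm ((444.60162353515625, -21.57687759399414), (14.017134666442871, 41.89741134643555), 88.29501342773438) ztop 0.09631711187973346
dark 179 [ 0.4421 -0.019   0.0814]
```

{"name": "apply_moves", "arguments": {"targets": [[0.5,0,0.002,0.03,0,0,0],[0.5,0,0,0.03,0,0,0],[0.5,0,0,0.02,0,0,0],[0.5,0,0,0.012,0,0,0],[0.5,0,0,0.006,0,0,0],[0.4,0,0,0.002,0,0,0],[0.1,0,0,0,0,0,0],[0.1,0,0,0,0,0,0],[0.1,0,0,0,0,0,0],[0.1,0,0,0,0,0,0],[0.1,0,0,0,0,0,0],[0.1,0,0,0,0,0,0],[0.1,0,0,0,0,0,0],[0.1,0,0,0,0,0,0]], "newtons": 10}}

```text
time_s: 9.92
tcp_pos: [0.448, -0.0216, 0.101]
eef_rot: [-180.0, -0.1, 0.0]
contact_force: [-1.8, 4.4, 4.3]
gripper_width: 0.0139
gripper_force: 10.0
```

```bash
python3 -c "
from h import *
plan([.447,-.0222,.095],0);s=get_state();print(s['contact_force'],s['moment'],s['gripper_width'],s['gripper_force'])"
```

```text
pos [ 0.448  -0.0216  0.101 ] rot [-1.7996e+02 -8.0000e-02  4.0000e-02] t 9.9167 q6 67.5
shift mm in tool [-1.   0.6  6. ] turn/90 [-0.0004 -0.0009  0.0004]
[-1.76195741  4.38636249  4.328397  ] [1.62224413 0.3940903  0.07348423] 0.013933660719046888 9.995530843734741
```

{"name": "apply_moves", "arguments": {"targets": [[0.1,0,-0.0005,0.002,0,0,0],[0.1,0,0,0.002,0,0,0],[0.1,0,0,0.002,0,0,0],[0.1,0,0,0.0015,0,0,0],[0.1,0,0,0.0015,0,0,0],[0.1,0,0,0.0015,0,0,0],[0.1,0,0,0.0015,0,0,0],[0.1,0,0,0,0,0,0],[0.1,0,0,0,0,0,0]]}}

```text
time_s: 10.67
tcp_pos: [0.4489, -0.0214, 0.0896]
eef_rot: [180.0, -0.2, 0.1]
contact_force: [-0.4, 1.2, 11.7]
gripper_width: 0.0137
gripper_force: 10.0
```

```bash
python3 -c "
from h import *
plan([.447,-.0222,.089],0);s=get_state();print(s['contact_force'],s['moment'],s['gripper_width'],s['gripper_force'])"
```

```text
pos [ 0.4489 -0.0214  0.0896] rot [ 1.8e+02 -1.5e-01  8.0e-02] t 10.6667 q6 67.4
shift mm in tool [-1.9  0.8  0.6] turn/90 [ 0.     -0.0017  0.0009]
[-0.40638201  1.2184842  11.71486444] [0.4400506  0.18465431 0.02139162] 0.01370715601981584 10.002970844507217
```

{"name": "apply_moves", "arguments": {"targets": [[0.1,-0.001,0,0.001,0,0,0],[0.1,0,0,0.001,0,0,0],[0.1,0,0,0,0,0,0],[0.1,0,0,0,0,0,0],[0.1,0,0,0,0,0,0]]}}

```text
time_s: 11.08
tcp_pos: [0.4489, -0.0214, 0.089]
eef_rot: [180.0, -0.3, 0.1]
contact_force: [-3.7, 0.8, 25.1]
gripper_width: 0.0139
gripper_force: 20.1
```

```bash
python3 -c "
from h import *
plan([.447,-.0222,.089],0);s=get_state();print(s['contact_force'],s['moment'],s['gripper_width'],s['gripper_force'])"
```

```text
pos [ 0.4489 -0.0214  0.089 ] rot [ 1.8e+02 -2.6e-01  1.3e-01] t 11.0833 q6 67.4
shift mm in tool [-1.9  0.8 -0.1] turn/90 [ 0.0001 -0.0029  0.0014]
[-3.70219796  0.83011881 25.11750602] [0.15207395 1.34673259 0.10708932] 0.013884793085772023 20.10765534316306
```

{"name": "apply_moves", "arguments": {"targets": [[0.1,0,0,0,0,0,-0.0333],[0.1,0,0,0,0,0,-0.0333],[0.1,0,0,0,0,0,-0.0333],[0.1,0,0,0,0,0,-0.0333],[0.1,0,0,0,0,0,-0.0333],[0.1,0,0,0,0,0,-0.0333],[0.1,0,0,0,0,0,-0.0333],[0.1,0,0,0,0,0,-0.0333],[0.1,0,0,0,0,0,0],[0.1,0,0,0,0,0,0]]}}

```text
time_s: 11.92
tcp_pos: [0.4487, -0.0207, 0.089]
eef_rot: [179.9, -0.3, 24.1]
contact_force: [-5.3, 6.5, 26.2]
gripper_width: 0.014
gripper_force: 20.1
```

```bash
python3 -c "
from h import *
plan([.447,-.0222,.089],80);s=get_state();print(s['contact_force'],s['moment'],s['gripper_width'],s['gripper_force'])
R=Ro.from_euler('xyz',s['eef_rot'],degrees=True);print('tool force',R.inv().apply(s['contact_force']))"
```

```text
pos [ 0.4487 -0.0207  0.089 ] rot [179.95  -0.27  24.1 ] t 11.9167 q6 91.4
shift mm in tool [-2.2  0.7 -0.1] turn/90 [ 0.002  -0.0025 -0.6211]
[-5.33337328  6.47204228 26.19720152] [2.48807458 2.24520165 0.06965514] 0.014022419768100222 20.103995177996694
tool force [ -2.1027335   -8.06105305 -26.21494812]
```

{"name": "apply_moves", "arguments": {"targets": [[0.1,0,-0.0008,0,0,0,-0.0333],[0.1,0,0,0,0,0,-0.0333],[0.1,0,0,0,0,0,-0.0333],[0.1,0,-0.0003,0,0,0,-0.0333],[0.1,0,0,0,0,0,-0.0333],[0.1,0,-0.0003,0,0,0,-0.0333],[0.1,0,0,0,0,0,-0.0333],[0.1,0,-0.0003,0,0,0,-0.0333],[0.1,0,0,0,0,0,-0.0333],[0.1,0,0,0,0,0,0],[0.1,0,0,0,0,0,0]]}}

```text
time_s: 12.83
tcp_pos: [0.448, -0.0197, 0.089]
eef_rot: [179.8, -0.2, 51.1]
contact_force: [-3.4, 1.7, 25.5]
gripper_width: 0.014
gripper_force: 19.9
```

```bash
python3 -c "
from h import *
plan([.447,-.0222,.089],80);s=get_state();print(s['contact_force'],s['moment'],s['gripper_width'],s['gripper_force'])
R=Ro.from_euler('xyz',s['eef_rot'],degrees=True);print('tool force',R.inv().apply(s['contact_force']))"
```

```text
pos [ 0.448  -0.0197  0.089 ] rot [179.8   -0.19  51.08] t 12.8333 q6 118.1
shift mm in tool [-2.6  0.8 -0. ] turn/90 [ 0.0027 -0.0015 -0.3213]
[-3.42111521  1.73242623 25.49153966] [0.67983914 1.27935191 0.0664547 ] 0.013965867962344095 19.908267457794864
tool force [ -0.71830713  -3.65958626 -25.50716345]
```

{"name": "apply_moves", "arguments": {"targets": [[0.1,0,-0.0004,0,0,0,-0.0333],[0.1,0,0,0,0,0,-0.0333],[0.1,0,-0.0002,0,0,0,-0.0333],[0.1,0,0,0,0,0,-0.0333],[0.1,0,-0.0002,0,0,0,-0.0333],[0.1,0,0,0,0,0,-0.0333],[0.1,0,-0.0002,0,0,0,-0.0333],[0.1,0,0,0,0,0,-0.0333],[0.1,0,0,0,0,0,-0.0333],[0.1,0,0,0,0,0,-0.022],[0.1,0,0,0,0,0,0],[0.1,0,0,0,0,0,0],[0.1,0,0,0,0,0,0],[0.1,0,0,0,0,0,0]]}}

```text
time_s: 14.0
tcp_pos: [0.447, -0.0193, 0.0889]
eef_rot: [179.7, -0.1, 80.0]
contact_force: [-4.6, 1.3, 25.4]
gripper_width: 0.0143
gripper_force: 20.0
```

```bash
python3 -c "
from kn import *
plan([.447,-.0222,.089],80);s=get_state();print(s['contact_force'],s['moment'],s['gripper_width'],s['gripper_force'])
t=grab('top','t9')
P=cloud(t);n=(np.hypot(P[...,0]-.601,P[...,1]+.021)<.02);Q=P[n];A=np.c_[Q[:,:2]-Q[:,:2].mean(0),np.ones(len(Q))];print('cap plane',np.linalg.lstsq(A,Q[:,2],rcond=None)[0],len(Q))
c=grab('scene','s9');P=cloud(c);n=(np.hypot(P[...,0]-.601,P[...,1]+.021)<.02);print('scene z',np.median(P[n][:,2]))
"
```

```text
pos [ 0.447  -0.0193  0.0889] rot [179.75  -0.05  80.02] t 14.0 q6 146.9
shift mm in tool [-2.9  0.5 -0.1] turn/90 [ 0.0028 -0.0006  0.0002]
[-4.5825  1.3035 25.3751] [0.6012 1.4653 0.0402] 0.014272274238956663 20.01032812448102
cap plane [0. 0. 0.] 0
scene z 0.08891974919177481<string>:5: RuntimeWarning: Mean of empty slice.
  ret = um.true_divide(
```

The knob is held at 80.0° and fully in, pressed with 25 N. The cap top is still at 0.0889 m. I'm handing in.

```bash
python3 -c "
from plant import close_job
print(close_job())"
```

```text
the job is handed in; nothing more can be done
None
```

I handed the job in: the cap sits flat and centred on the left burner and is let go, and that burner's knob is held fully in at 80° with 25 N; `close_job()` gave no verdict.

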